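# Centre the seated brass figure on its plinth

## Task

The small seated brass figure stands off-centre on its wooden plinth: nudge it with light, gentle pushes of the fingertips until it stands upright in the middle of the plinth top. It is top-heavy on a narrow foot, so do not tip it over or knock it off, and do not take it between the fingers or lift it. Leave the bell, the vase and everything else on the bench where they are.

Things in the scene. Friction and masses are not known exactly. Their poses are not given: they have to be found in the camera images.
- figure: Loose brass seated figure, 65 mm tall, 0.2-0.4 kg, top-heavy. Origin: centre of the foot's underside; z up; face to -x. Upwards: round foot, radius 17; round lotus base, radius 26 (widest part) from 8 to 16 mm up; legs and arms within 22 of the axis, to 43 up; head radius 8, 55 up. Friction about 0.6; stops as the push stops; slides if pushed below 20 mm up, may tip if higher. Starts 14-29 mm off
- plinth_figure: Plinth under the seated figure: dark wood, square, 88 x 88 mm, 38 mm high, flat top, fixed to the bench. Origin: centre of its underside; the middle of its top is 38 mm above it; x, y along its sides. Bell and vase stand on two identical plinths, 0.17 m or more to the sides; which of the three places is whose varies.
- bell: Loose brass hand bell, 60 mm tall, 52 mm across its mouth, standing mouth down about the middle of another plinth like the figure's. Origin: centre of its underside. Not to be disturbed.
- vase: Loose small brass vase, 58 mm tall, 48 mm across, standing about the middle of the third such plinth. Origin: centre of its underside. Not to be disturbed.
- hammer: Loose hammer, 240 mm long, wooden handle, lying on the bench to the right of the plinths, about 30 mm high. Origin: under its middle, x along the handle to the head. Not to be disturbed.
- punch_a: Loose steel chasing punch, 110 mm long, 8 mm thick, lying on the bench between two plinths. Origin: under its middle, x along it. Not to be disturbed.
- punch_b: A second punch like it, between the other two plinths. Not to be disturbed.
- bowl: Loose copper bowl, 90 mm across, 40 mm high, on the bench beyond the plinths. Origin: centre of its underside. Not to be disturbed.
- jar: Loose amber glass jar with dark lid, 60 mm across, 75 mm high, on the bench to the near right. Origin: centre of its underside. Not to be disturbed.
- wedge: Loose wooden offcut, 90 x 45 x 30 mm, on the bench to the left. Origin: centre of its underside. Not to be disturbed.
- tin: Loose open aluminium tin, 72 mm across, 80 mm high, on the bench to the far left. Origin: centre of its underside. Not to be disturbed.
There are look-alikes about, which are no part of the job. What is shaped like the figure but pink or turquoise is not meant.

How it is judged (in metres and radians):
At the end, for the whole second after the job is handed in: The figure stands upright (within 0.06 rad) and at rest on its plinth, its axis within 6 mm of the middle of the plinth top, the robot touching nothing (horizontal distance between figure and plinth_figure below 0.006 m and angle between figure's own z axis and vertical below 0.06 rad and z of figure in the frame of plinth_figure between 0.035 and 0.041 m and linear speed of figure below 0.01 m/s and angular speed of figure below 0.1 rad/s).
It fails at once if the figure was tipped over (more than 0.45 rad) or knocked off the plinth (angle between figure's own z axis and vertical above 0.45 rad or height (world z) of figure below 0.03 m).
It fails at once if the figure was lifted (12 mm or more off the plinth) (height (world z) of figure above 0.05 m).
It fails at once if the figure was taken between the fingers (horizontal distance between the grasp point and figure below 0.018 m and height (world z) of the grasp point below 0.113 m).
It fails at once if the figure was hit hard (over 20 N, or faster than 0.3 m/s) (contact force between any of the fingers, the arm and figure above 20 N or linear speed of figure above 0.3 m/s).
It fails at once if the bell, the vase or another loose thing was disturbed (moved 10 mm or more) (distance of any of bell, vase, hammer, punch_a, punch_b, bowl, jar, wedge, tin from where it was at the start of the episode above 0.01 m).
It also fails if it takes over 48 s, if anything falls off the work surface, if the arm or the gripper's body presses on something with over 40 N, if the wrist force passes 120 N, or if a joint passes its speed limit or range.

## Robot

A 6-joint arm with a two-finger parallel gripper is mounted at the origin on the work surface. World frame = base frame: x ahead of the robot, y to its left, z up, the work surface at z = 0. Lengths are in mm, angles in degrees, forces in N, time in s.
With the tool pointing down it reaches from about 300 to 850 mm from the base axis. Payload 4.2 kg.
Tool frame: the origin (TCP) lies at the very end of the fingers, on their centre line; the grasp point (between the pads) lies 19 mm behind it (env.grasp_offset is the distance from the TCP to the grasp point, in mm); z points along the fingers, y is the line along which they close (so a half turn about z gives the same grasp; the last joint's range is limited). The gripper opens to 91 mm and grips with 3 to 60 N. Pads are 32 mm wide; open, the fingers measure 118 mm over their backs; the gripper's body (76 mm by 178 mm) begins 60 mm behind the grasp point.
Start: joints at [-77.12, 18.312, 89.639, -0, 72.044, -1.146], TCP at [139.361, -557.873, 213.976] pointing down, gripper open.
Joint ranges: [-177.97, 177.97], [-48.28, 115.42], [12.27, 149.76], [-77.06, 257.06], [2.81, 150.46], [-146.56, 146.56]. Speed limits (degrees/s): [147.25, 147.25, 180, 180, 180, 180].

## Interface

Orientations are given as [roll, pitch, yaw] about the fixed x, y, z axes, in that order (R = Rz(yaw) Ry(pitch) Rx(roll)).
In Python, from workcell import env gives the robot as it stands. The module is installed in compiled form; this text tells all that it offers.
- The arm moves only by the tool send_rows, never from a script. Its argument "motion" is a list of rows, each an object of numbers: "tx", "ty", "tz": the shift along the tool's x, y, z in units of 500 mm (1.0 is 500 mm); "rx", "ry", "rz": the turn, a rotation vector about the tool's x, y, z in units of 30 degrees (1.0 is 30 degrees); "gripper": the closure, from -1 (fully open) to 1 (shut). In form: [{"tx": .., "ty": .., "tz": .., "rx": .., "ry": .., "rz": .., "gripper": ..}, ...]. A call has 1 to 12 rows; each row shifts and turns the commanded pose from where the row before left it, along the tool's axes as they then stand; what a row does not reach is not made up. A row lasts 1/8 s, in which the tool goes at most 62.5 mm and 10.7 degrees, less where a joint would pass 70% of its speed; a pose out of reach is approached as far as the arm can. A call with a number of a shift or a turn outside -1 to 1 is refused whole. A call with a gripper value outside its range is refused whole. The fingers move at their own pace and stop on an object; "grip_force" is the grip in N (left out, the last holds). Time passes only in rows, so rows that do not move let the fingers close. It gives the time, the measured TCP pose, the force, the opening and the grip force at its end, in the units of the state.
- env.state(): the state, without advancing time (a new reading comes with each control period).
- env.grab_frame(name): name is "scene" or "top" or "wrist"; returns a dict with "frame" (400x640x3 uint8, red, green, blue), "vertical_fov" (degrees; the focal length in pixels is half the picture's height over the tangent of half this angle, whatever the lens; pixels are square), "cx", "cy" (the principal point, pixels), "k1" (the pictures are not rectified: a ray, as slopes to the right and down, at radius r is drawn at 1 + k1 r^2 times it, then the intrinsics apply), "rvec" (rotation vector, rad) and "tvec" (3), from world to camera coordinates, as OpenCV has them; the wrist camera has in their place "T_tool_cam" (4x4, takes a point from camera to tool coordinates, whose origin is the TCP and whose axes are the flange's). Camera axes: x right, y down, z forward; pixel columns grow to the right and rows downward; lengths in mm; the calibration is good to about 2 mm. A picture is of the moment at which its call begins: read the wrist's pose just before it. There is no depth.
- env.job_done(): hands the job in; it is judged then, once.
The state is a dict: "time_s": time; "qpos": joint angles; "qvel": joint speeds; "effort": joint torques, N m; "ee_pos": TCP position; "ee_rot": TCP orientation; "force": force on the tool from outside, world axes, zero at the start; "torque": the same for the moment, N m; "gripper_width": finger opening in mm; "gripper_force": force on a finger pad.
Only numpy, scipy, OpenCV 4.12 (cv2) and the standard library are available. Lean on these libraries where they do the work, as an engineer would, in place of code of your own. Each camera call takes 0.05 s, during which the arm holds its last target. There are 200 camera calls.

## Working session

There is one attempt and no reset: what is moved stays moved. The work goes in short steps, Python scripts to look and compute and a tool call to move; the robot and the scene stay as the last step left them, time stands still between calls to the robot, and variables do not carry over. Pictures are saved under pics/ and viewed, at most 10 in all, crops included, and the job is handed in when it is done.

Besides the shell and the picture viewer there is one more tool, called after "Request:" in YAML: its name, and indented under it one key for each argument. send_rows: Moves the arm, as the interface text tells. Shifts and turns lie within -1 to 1; 1 stands for 500 mm of shift or 30 degrees of turn. Its arguments: {"type":"object","properties":{"motion":{"type":"array"},"grip_force":{"type":"number"}},"required":["motion"]}

```bash
mkdir -p pics; cat > h.py <<'E'
import numpy as np, cv2
from scipy.spatial.transform import Rotation as R
from workcell import env
def grab(n):
    s=env.state(); f=env.grab_frame(n); f['s']=s; return f
def pose(f):
    if 'rvec' in f:
        M=R.from_rotvec(np.ravel(f['rvec'])).as_matrix(); return M, np.ravel(f['tvec'])
    s=f['s']; Rt=R.from_euler('xyz',s['ee_rot'],degrees=True).as_matrix(); T=np.array(f['T_tool_cam'])
    Rc=Rt@T[:3,:3]; p=Rt@T[:3,3]+s['ee_pos']; return Rc.T, -Rc.T@p
def foc(f): return f['frame'].shape[0]/2/np.tan(np.radians(f['vertical_fov'])/2)
def ray(f,u,v):
    d=np.array([(u-f['cx'])/foc(f),(v-f['cy'])/foc(f)]); x=d.copy()
    for _ in range(20): x=d/(1+f['k1']*(x@x))
    M,t=pose(f); return -M.T@t, M.T@np.array([*x,1])
def onz(f,u,v,z):
    c,d=ray(f,u,v); return c+d*(z-c[2])/d[2]
def proj(f,P):
    M,t=pose(f); q=np.atleast_2d(P)@M.T+t; x=q[:,:2]/q[:,2:]; x=x*(1+f['k1']*(x**2).sum(1,keepdims=True))
    return x*foc(f)+[f['cx'],f['cy']]
def save(f,n): cv2.imwrite('pics/'+n,f['frame'][:,:,::-1])
E
python3 - <<'E'
from h import *
import pickle
for n in('scene','top'):
    f=grab(n); save(f,n+'.png'); pickle.dump(f,open(n+'.pkl','wb'))
    M,t=pose(f); print(n,f['vertical_fov'],f['k1'],-M.T@t)
s=env.state(); print(s['ee_rot'],s['gripper_width'],s['time_s'],s['force'])
E
```

```text
scene 49.7842024683657 -0.030267370198706258 [1069.26693921  592.46436626  932.80298802]
top 51.79572254916682 -0.048312406459818616 [ 397.5282748    26.04338346 1019.59439141]
[-1.79910833e+02 -7.27585708e-04  1.40264803e+01] 91.1065558904475 0.1 [-0.54117942  0.05501449  0.14346632]
```

View pics/top.png

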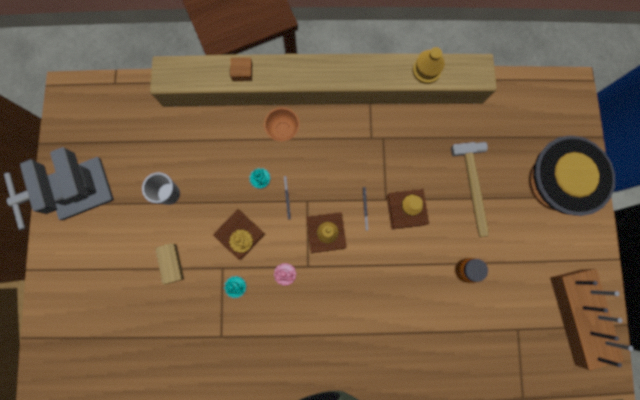

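View pics/scene.png

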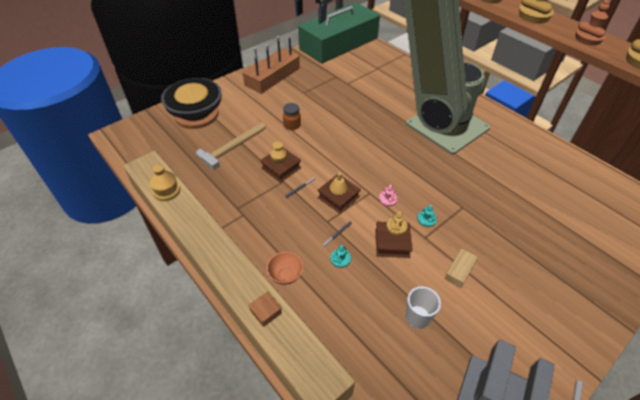

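The top view shows three plinths at about (239,234), (327,232) and (408,208). The figure seems to be on the left one, rotated about 45° and off-centre towards (241,241). I'll enlarge that area.

```bash
python3 - <<'E'
from h import *
import pickle
t=pickle.load(open('top.pkl','rb'));s=pickle.load(open('scene.pkl','rb'))
a=cv2.resize(t['frame'][200:270,205:275],(490,490),interpolation=cv2.INTER_CUBIC)
b=cv2.resize(s['frame'][195:265,355:425][:, :44],(308,490),interpolation=cv2.INTER_CUBIC)
b=cv2.resize(s['frame'][200:270,371:415],(308,490),interpolation=cv2.INTER_CUBIC)
cv2.imwrite('pics/z1.png',np.hstack([a,b])[:,:,::-1])
for u,v in((239,234),(327,232),(408,208)): print(onz(t,u,v,38))
for u,v in((241,241),(285,274),(235,287),(260,178),(158,188),(288,198),(168,263)): print((u,v),onz(t,u,v,20))
E
```

```text
[495.52419577 209.30072596  38.        ]
[496.95206556  -0.68298519  38.        ]
[ 551.96440179 -198.51096082   38.        ]
(241, 241) [480.24405775 207.56482657  20.        ]
(285, 274) [399.58085025 101.32131736  20.        ]
(235, 287) [370.86288153 220.47036388  20.        ]
(260, 178) [636.0472881  162.72718915  20.        ]
(158, 188) [614.65695022 415.96503497  20.        ]
(288, 198) [584.41236271  93.33455179  20.        ]
(168, 263) [429.82558441 382.90911178  20.        ]
```

View pics/z1.png

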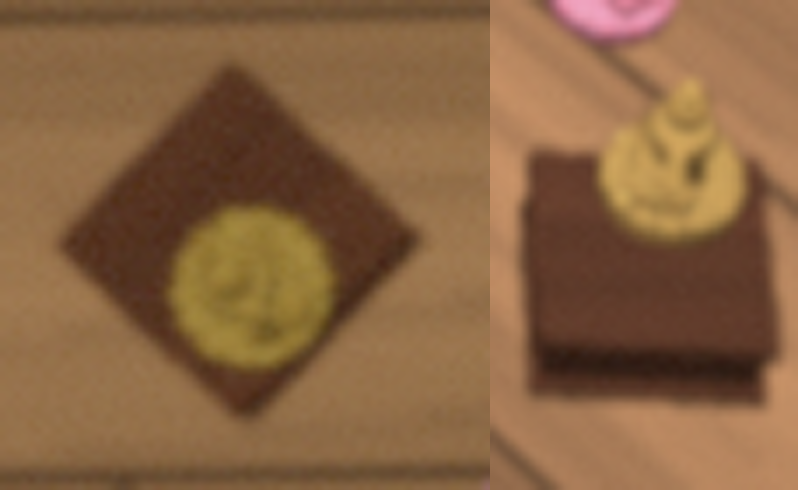

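The enlarged top view has the plinth corners at (231,62), (420,240), (246,417) and (60,243), and the lotus rim centred at (252,287) with radius about 82. The scene crop confirms the seated figure is on this plinth.

```bash
python3 - <<'E'
from h import *
import pickle
t=pickle.load(open('top.pkl','rb'))
g=lambda x,y,z: onz(t,205+(x+.5)/7-.5,200+(y+.5)/7-.5,z)
c=np.array([g(*p,38) for p in((231,62),(420,240),(246,417),(60,243))]);print(c.round(1),np.linalg.norm(np.diff(c,axis=0),axis=1))
m=c.mean(0);f=g(252,287,50);print('mid',m,'fig',f,'r',(g(334,287,50)-f)[:2], m-f, np.degrees(np.arctan2(*(m-f)[1::-1])), np.linalg.norm((m-f)[:2]))
s=env.state();Rt=R.from_euler('xyz',s['ee_rot'],degrees=True)
tool=Rt.inv().apply
for P in([350,-250,214],[400,200,214]): print(tool(np.array(P)-s['ee_pos'])/500)
w=grab('wrist');print(w['T_tool_cam'],w['vertical_fov'])
E
```

```text
[[557.4 213.7  38. ]
 [494.9 148.3  38. ]
 [435.9 206.8  38. ]
 [495.8 271.   38. ]] [90.40486094 83.03788056 87.82065622]
mid [495.99477069 209.95731487  38.        ] fig [478.78417423 203.13827615  50.        ] r [ -0.42339786 -27.52847274] [ 17.21059646   6.81903872 -12.        ] 21.614047476558696 18.512264028300827
[ 0.55795102 -0.49434893 -0.0007497 ]
[ 8.73102680e-01 -1.34327630e+00  5.75451652e-04]
[[ 7.71794470e-04 -9.54705309e-01 -2.97551975e-01  8.57922687e+01]
 [ 9.99999675e-01  6.67603338e-04  4.51785837e-04  2.63154344e-01]
 [-2.32675645e-04 -2.97552227e-01  9.54705514e-01 -1.70425412e+02]
 [ 0.00000000e+00  0.00000000e+00  0.00000000e+00  1.00000000e+00]] 59.79077777693048
```

Request:
send_rows:
  motion:
    - {"tx":0.08,"ty":-0.07}
    - {"tx":0.08,"ty":-0.07}
    - {"tx":0.08,"ty":-0.07}
    - {"tx":0.08,"ty":-0.07}
    - {"tx":0.08,"ty":-0.07}
    - {"tx":0.08,"ty":-0.07}
    - {"tx":0.08,"ty":-0.07,"gripper":0.34}
    - {"tx":0.06,"ty":-0.1}
    - {"tx":0.06,"ty":-0.1}
    - {"tx":0.06,"ty":-0.1}
    - {"tx":0.06,"ty":-0.1}
    - {"tx":0.06,"ty":-0.1}

```text
invalid input at $.motion[0]: expected keys tx, ty, tz, rx, ry, rz, gripper
```

Request:
send_rows:
  motion:
    - {"tx":0.05,"ty":-0.09,"gripper":0.34}
    - {"tx":0.05,"ty":-0.09,"rz":-0.25}
    - {"tx":0.05,"ty":-0.09}
    - {"gripper":0.34}
    - {"gripper":0.34}

```text
invalid input at $.motion[0]: expected keys tx, ty, tz, rx, ry, rz, gripper
```

```bash
python3 - <<'E'
from h import *
import pickle
f=grab('wrist');pickle.dump(f,open('w1.pkl','wb'));s=f['s'];print(s['ee_pos'],s['ee_rot'],s['gripper_width'],s['time_s'],s['force'])
print(proj(f,[[496,210,38],[479,203,50]]))
save(f,'w1.png')
E
```

```text
[ 139.27638548 -557.51409557  213.33896259] [-1.79927673e+02 -1.19559932e-03  1.40261121e+01] 91.09041632382613 0.15 [ 0.95836511 -0.74777751 -0.1840221 ]
[[-1154.37245686  -991.70207094]
 [-1203.51986838  -987.45645936]]
```

View pics/w1.png

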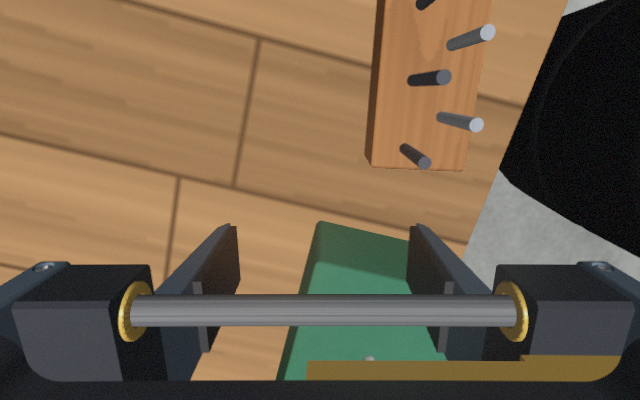

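That picture is still from the start pose and shows only the fingers and a punch rack, because both calls were refused. Every row needs all seven keys.

Request:
send_rows:
  motion:
    - {"tx":0.08,"ty":-0.07,"tz":0,"rx":0,"ry":0,"rz":0,"gripper":0.34}
    - {"tx":0.08,"ty":-0.07,"tz":0,"rx":0,"ry":0,"rz":0,"gripper":0.34}
    - {"tx":0.08,"ty":-0.07,"tz":0,"rx":0,"ry":0,"rz":0,"gripper":0.34}
    - {"tx":0.08,"ty":-0.07,"tz":0,"rx":0,"ry":0,"rz":0,"gripper":0.34}
    - {"tx":0.08,"ty":-0.07,"tz":0,"rx":0,"ry":0,"rz":0,"gripper":0.34}
    - {"tx":0.08,"ty":-0.07,"tz":0,"rx":0,"ry":0,"rz":0,"gripper":0.34}
    - {"tx":0.08,"ty":-0.07,"tz":0,"rx":0,"ry":0,"rz":0,"gripper":0.34}
    - {"tx":0.06,"ty":-0.1,"tz":0,"rx":0,"ry":0,"rz":0,"gripper":0.34}
    - {"tx":0.06,"ty":-0.1,"tz":0,"rx":0,"ry":0,"rz":0,"gripper":0.34}
    - {"tx":0.06,"ty":-0.1,"tz":0,"rx":0,"ry":0,"rz":0,"gripper":0.34}
    - {"tx":0.06,"ty":-0.1,"tz":0,"rx":0,"ry":0,"rz":0,"gripper":0.34}
    - {"tx":0.06,"ty":-0.1,"tz":0,"rx":0,"ry":0,"rz":0,"gripper":0.34}

```text
time_s: 1.7
ee_pos: [436.8, 28.5, 214.1]
ee_rot: [180.0, -0.0, 14.0]
force: [0.4, -0.6, 0.2]
gripper_width: 30.1
gripper_force: 0.0
```

Request:
send_rows:
  motion:
    - {"tx":0.05,"ty":-0.09,"tz":0,"rx":0,"ry":0,"rz":0,"gripper":0.34}
    - {"tx":0.05,"ty":-0.09,"tz":0,"rx":0,"ry":0,"rz":-0.25,"gripper":0.34}
    - {"tx":0.05,"ty":-0.09,"tz":0,"rx":0,"ry":0,"rz":0,"gripper":0.34}
    - {"tx":0,"ty":0,"tz":0,"rx":0,"ry":0,"rz":0,"gripper":0.34}
    - {"tx":0,"ty":0,"tz":0,"rx":0,"ry":0,"rz":0,"gripper":0.34}

```text
time_s: 2.33
ee_pos: [469.6, 176.6, 213.6]
ee_rot: [180.0, 0.1, 21.6]
force: [-0.4, -0.1, -0.2]
gripper_width: 30.1
gripper_force: 0.0
```

```bash
python3 - <<'E'
from h import *
import pickle
f=grab('wrist');pickle.dump(f,open('w1.pkl','wb'));s=f['s'];print(s['ee_pos'],s['ee_rot'],s['gripper_width'],s['time_s'],s['force'])
print(proj(f,[[496,210,38],[479,203,50]]))
save(f,'w2.png')
E
```

```text
[469.59437581 176.58285519 213.56723657] [1.79964203e+02 7.28364476e-02 2.15533340e+01] 30.11995874158613 2.325 [-0.36412154 -0.12767082 -0.24775607]
[[300.5457021  140.41276367]
 [300.4287581  161.12476257]]
```

View pics/w2.png

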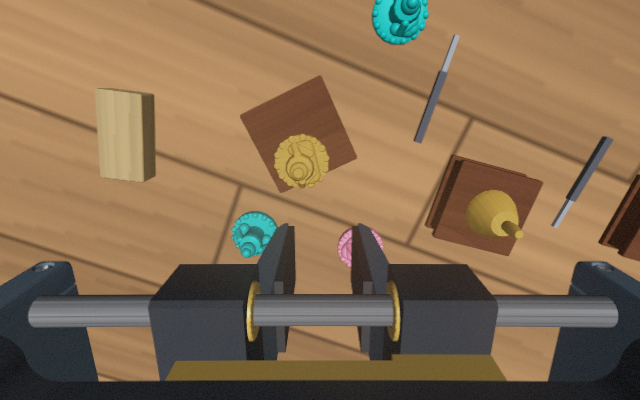

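The wrist view shows the figure's plinth corners at (321,76), (357,157), (280,192) and (241,116). The lotus rim is centred at (302,161), and the clearance to the pink and turquoise look-alikes is visible.

```bash
cat > m.py <<'E'
from h import *
def meas(f,C,F,z=50):
    c=np.array([onz(f,*p,38) for p in C]); m=c.mean(0); g=onz(f,*F,z)
    print('sides',np.linalg.norm(c-np.roll(c,1,0),axis=1).round(1),'mid',m.round(1),'fig',g.round(1))
    d=(m-g)[:2];print('off',d.round(1),np.hypot(*d),'dir',np.degrees(np.arctan2(d[1],d[0])))
    return m,g
E
python3 - <<'E'
from m import *
import pickle
f=pickle.load(open('w1.pkl','rb'))
m,g=meas(f,((321,76),(357,157),(280,192),(241,116)),(302,161))
for p in((275,161),(329,161),(302,134)):print(np.linalg.norm(onz(f,*p,50)-g))
E
```

```text
sides [85.8 84.8 86.8 84.4] mid [498.9 211.9  38. ] fig [479.7 201.6  50. ]
off [19.3 10.3] 21.838752339087254 dir 28.10616501821368
26.272155716345896
26.28636183050841
26.040852490007037
```

Request:
send_rows:
  motion:
    - {"tx":-0.067,"ty":-0.032,"tz":0,"rx":0,"ry":0,"rz":-0.15,"gripper":0.34}
    - {"tx":0,"ty":0,"tz":0.1,"rx":0,"ry":0,"rz":0,"gripper":0.34}
    - {"tx":0,"ty":0,"tz":0.1,"rx":0,"ry":0,"rz":0,"gripper":0.34}
    - {"tx":0,"ty":0,"tz":0.07,"rx":0,"ry":0,"rz":0,"gripper":0.34}
    - {"tx":0,"ty":0,"tz":0.04,"rx":0,"ry":0,"rz":0,"gripper":0.34}
    - {"tx":0,"ty":0,"tz":0.03,"rx":0,"ry":0,"rz":0,"gripper":0.34}
    - {"tx":0,"ty":0,"tz":0,"rx":0,"ry":0,"rz":0,"gripper":0.34}
    - {"tx":0,"ty":0,"tz":0,"rx":0,"ry":0,"rz":0,"gripper":0.34}

```text
time_s: 3.38
ee_pos: [433.5, 179.1, 44.6]
ee_rot: [180.0, -0.1, 26.0]
force: [0.9, -0.1, 0.5]
gripper_width: 30.1
gripper_force: 0.0
```

```bash
python3 - <<'E'
from h import *
import pickle
f=grab('wrist');pickle.dump(f,open('w2.pkl','wb'));s=f['s'];print(s['ee_pos'],s['ee_rot'],s['gripper_width'],s['time_s'],s['force'])
print(proj(f,[[497.7,211,38],[479.5,202,50]]))
save(f,'w3.png')
E
```

```text
[433.51698795 179.09440732  44.6288822 ] [ 1.79984830e+02 -6.76910335e-02  2.59547617e+01] 30.10861842370299 3.375 [ 0.93603336 -0.1340971   0.45586869]
[[320.50467973 118.46483188]
 [320.67537214 163.52468472]]
```

View pics/w3.png

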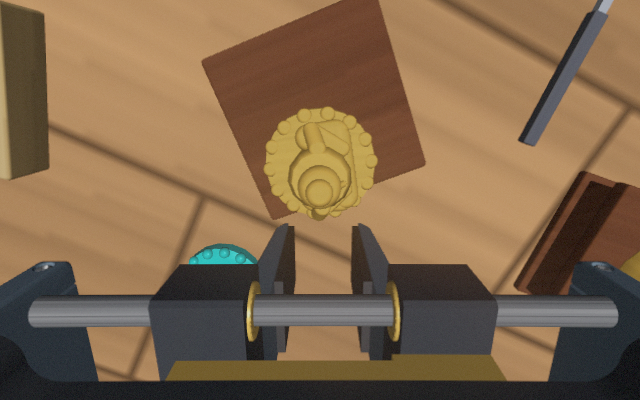

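The close wrist view has plinth corners at (202,62), (425,163) and (275,219), with the fourth near (378,-2). The lotus rim is centred at (321,163), level with the gap between the fingers.

```bash
python3 - <<'E'
from m import *
import pickle
f=pickle.load(open('w2.pkl','rb'))
m,g=meas(f,((202,62),(425,163)),(321,163))
m,g=meas(f,((202,62),(378,-2),(425,163),(275,219)),(321,163))
R0=R.from_euler('xyz',f['s']['ee_rot'],degrees=True)
print('tool: mid',R0.inv().apply(m-f['s']['ee_pos']),'fig',R0.inv().apply(g-f['s']['ee_pos']))
E
```

```text
sides [120.3 120.3] mid [498.8 212.7  38. ] fig [479.8 202.   50. ]
off [19.  10.8] 21.8482052370816 dir 29.538691756550836
sides [85.4 86.4 80.5 84.6] mid [498.3 211.6  38. ] fig [479.8 202.   50. ]
off [18.5  9.6] 20.812941617830504 dir 27.409854824714493
tool: mid [72.42557622 -0.84383298  6.71422954] fig [51.63353774 -0.31213727 -5.31020286]
```

Request:
send_rows:
  motion:
    - {"tx":0.006,"ty":-0.0016,"tz":0,"rx":0,"ry":0,"rz":0,"gripper":0.34}
    - {"tx":0.006,"ty":0,"tz":0,"rx":0,"ry":0,"rz":0,"gripper":0.34}
    - {"tx":0.006,"ty":0,"tz":0,"rx":0,"ry":0,"rz":0,"gripper":0.34}
    - {"tx":0.003,"ty":0,"tz":0,"rx":0,"ry":0,"rz":0,"gripper":0.34}
    - {"tx":0.003,"ty":0,"tz":0,"rx":0,"ry":0,"rz":0,"gripper":0.34}
    - {"tx":0.003,"ty":0,"tz":0,"rx":0,"ry":0,"rz":0,"gripper":0.34}
    - {"tx":0.003,"ty":0,"tz":0,"rx":0,"ry":0,"rz":0,"gripper":0.34}
    - {"tx":0.003,"ty":0,"tz":0,"rx":0,"ry":0,"rz":0,"gripper":0.34}
    - {"tx":0.003,"ty":0,"tz":0,"rx":0,"ry":0,"rz":0,"gripper":0.34}
    - {"tx":0.003,"ty":0,"tz":0,"rx":0,"ry":0,"rz":0,"gripper":0.34}
    - {"tx":0.003,"ty":0,"tz":0,"rx":0,"ry":0,"rz":0,"gripper":0.34}
    - {"tx":0.003,"ty":0,"tz":0,"rx":0,"ry":0,"rz":0,"gripper":0.34}

```text
time_s: 4.92
ee_pos: [453.0, 190.3, 43.9]
ee_rot: [180.0, 0.0, 26.0]
force: [-1.2, -0.8, -0.7]
gripper_width: 30.0
gripper_force: 0.6
```

```bash
python3 - <<'E'
from h import *
import pickle
f=grab('wrist');pickle.dump(f,open('w3.pkl','wb'));s=f['s'];print(s['ee_pos'],s['ee_rot'],s['gripper_width'],s['time_s'],s['force'])
save(f,'w4.png')
E
```

```text
[452.95742103 190.25759577  43.86971737] [1.79995380e+02 3.38648929e-03 2.60247343e+01] 30.009114699832764 4.925 [-1.1871725  -0.83284577 -0.73215523]
```

View pics/w4.png

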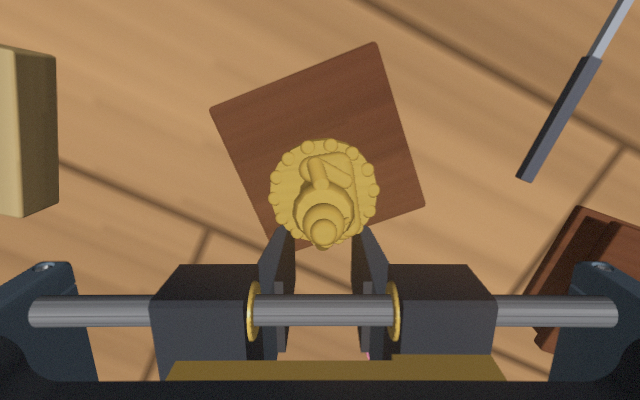

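Contact is made at about 1.4 N and the figure is still upright. The corners are at (376,42), (425,205) and (209,109), and the lotus rim is centred at (324.5,192).

```bash
python3 - <<'E'
from m import *
import pickle
f=pickle.load(open('w3.pkl','rb'))
m,g=meas(f,((209,109),(425,205)),(324.5,192))
R0=R.from_euler('xyz',f['s']['ee_rot'],degrees=True)
for P in (m,g): print(R0.inv().apply(P-f['s']['ee_pos']))
E
```

```text
sides [121.1 121.1] mid [499.1 212.9  38. ] fig [487.1 205.4  50. ]
off [12.   7.5] 14.141719537020148 dir 32.04391214771865
[51.36430986 -0.07839514  5.86667517]
[37.29984647  1.40549207 -6.13237396]
```

Request:
send_rows:
  motion:
    - {"tx":0.003,"ty":-0.0003,"tz":0,"rx":0,"ry":0,"rz":0,"gripper":0.34}
    - {"tx":0.003,"ty":-0.0003,"tz":0,"rx":0,"ry":0,"rz":0,"gripper":0.34}
    - {"tx":0.003,"ty":-0.0003,"tz":0,"rx":0,"ry":0,"rz":0,"gripper":0.34}
    - {"tx":0.003,"ty":-0.0003,"tz":0,"rx":0,"ry":0,"rz":0,"gripper":0.34}
    - {"tx":0.003,"ty":-0.0003,"tz":0,"rx":0,"ry":0,"rz":0,"gripper":0.34}
    - {"tx":0.003,"ty":-0.0003,"tz":0,"rx":0,"ry":0,"rz":0,"gripper":0.34}
    - {"tx":0.003,"ty":-0.0003,"tz":0,"rx":0,"ry":0,"rz":0,"gripper":0.34}
    - {"tx":0.003,"ty":-0.0003,"tz":0,"rx":0,"ry":0,"rz":0,"gripper":0.34}
    - {"tx":0.002,"ty":0,"tz":0,"rx":0,"ry":0,"rz":0,"gripper":0.34}
    - {"tx":0,"ty":0,"tz":0,"rx":0,"ry":0,"rz":0,"gripper":0.34}

```text
time_s: 6.22
ee_pos: [464.2, 197.1, 43.9]
ee_rot: [180.0, -0.0, 26.0]
force: [0.4, 0.5, -1.3]
gripper_width: 30.2
gripper_force: 0.3
```

Request:
send_rows:
  motion:
    - {"tx":-0.004,"ty":0,"tz":0,"rx":0,"ry":0,"rz":0,"gripper":0.34}
    - {"tx":-0.02,"ty":0,"tz":0,"rx":0,"ry":0,"rz":0,"gripper":0.34}
    - {"tx":-0.03,"ty":0,"tz":0,"rx":0,"ry":0,"rz":0,"gripper":0.34}
    - {"tx":0,"ty":0,"tz":-0.05,"rx":0,"ry":0,"rz":0,"gripper":0.34}
    - {"tx":0,"ty":0,"tz":-0.1,"rx":0,"ry":0,"rz":0,"gripper":0.34}
    - {"tx":0.04,"ty":0,"tz":0,"rx":0,"ry":0,"rz":0,"gripper":0.34}
    - {"tx":0,"ty":0,"tz":0,"rx":0,"ry":0,"rz":0,"gripper":0.34}
    - {"tx":0,"ty":0,"tz":0,"rx":0,"ry":0,"rz":0,"gripper":0.34}

```text
time_s: 7.22
ee_pos: [456.0, 193.2, 118.1]
ee_rot: [-180.0, 0.2, 26.0]
force: [0.1, 0.4, -0.2]
gripper_width: 29.7
gripper_force: 0.0
```

```bash
python3 - <<'E'
from h import *
import pickle
f=grab('wrist');pickle.dump(f,open('w4.pkl','wb'));s=f['s'];print(s['ee_pos'],s['ee_rot'],s['time_s'],s['force'])
u,v=proj(f,[[498,211.5,38]])[0].astype(int);x0=max(0,u-100);y0=max(0,v-100);print(u,v,x0,y0)
cv2.imwrite('pics/w5.png',cv2.resize(f['frame'][y0:y0+200,x0:x0+200],(600,600),interpolation=cv2.INTER_CUBIC)[:,:,::-1])
E
```

```text
[455.96425821 193.17799606 118.09219171] [-1.79993863e+02  1.70788414e-01  2.60279616e+01] 7.225 [ 0.09488876  0.4471322  -0.2349315 ]
324 146 224 46
```

View pics/w5.png

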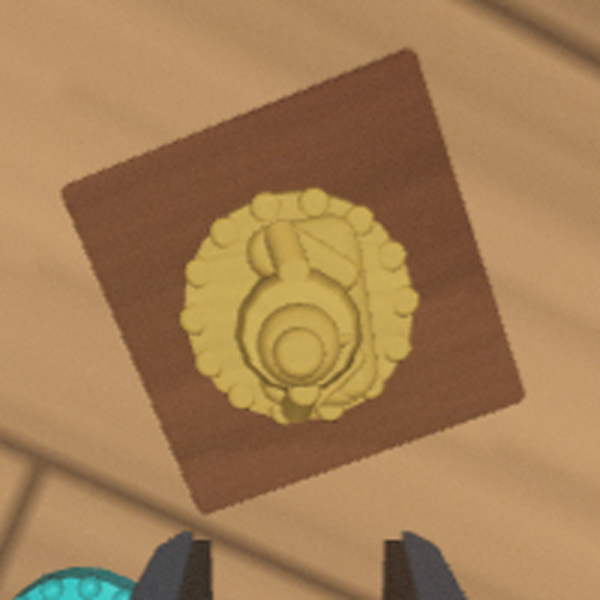

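The figure stands upright near the middle. In the crop the corners are at (413,49), (524,397), (204,513) and (63,189), and the rim is centred at (300,306). I'll check it by calculation, and by a second view from the top camera.

```bash
python3 - <<'E'
from m import *
import pickle
f=pickle.load(open('w4.pkl','rb'))
k=lambda p:(224+(p[0]+.5)/3-.5,46+(p[1]+.5)/3-.5)
m,g=meas(f,[k(p) for p in((413,49),(524,397),(204,513),(63,189))],k((300,306)))
R0=R.from_euler('xyz',f['s']['ee_rot'],degrees=True)
print('tool',R0.inv().apply(m-g))
print(m, 'rim r',[np.linalg.norm(onz(f,*k(p),50)-g) for p in((182,306),(418,306),(300,188),(300,424))])
E
```

```text
sides [85.8 85.6 85.5 86. ] mid [499.1 212.6  38. ] fig [498.7 212.8  50. ]
off [ 0.4 -0.1] 0.3966391670316415 dir -15.558659948231218
tool [ 0.33243596  0.2645552  11.99903411]
[499.10221897 212.64499325  38.        ] rim r [np.float64(27.01404291986247), np.float64(27.013991788238954), np.float64(26.17455774693628), np.float64(28.060634725690296)]
```

Request:
send_rows:
  motion:
    - {"tx":-0.1,"ty":0,"tz":0,"rx":0,"ry":0,"rz":0,"gripper":0.34}
    - {"tx":-0.08,"ty":0.08,"tz":-0.1,"rx":0,"ry":0,"rz":0,"gripper":0.34}
    - {"tx":0,"ty":0.1,"tz":0,"rx":0,"ry":0,"rz":0,"gripper":0.34}
    - {"tx":0,"ty":0.12,"tz":0,"rx":0,"ry":0,"rz":0,"gripper":0.34}
    - {"tx":0,"ty":0.12,"tz":0,"rx":0,"ry":0,"rz":0,"gripper":0.34}
    - {"tx":0,"ty":0.12,"tz":0,"rx":0,"ry":0,"rz":0,"gripper":0.34}
    - {"tx":0,"ty":0,"tz":0,"rx":0,"ry":0,"rz":0,"gripper":0.34}

```text
time_s: 8.15
ee_pos: [499.0, -82.1, 159.4]
ee_rot: [180.0, 0.1, 25.7]
force: [0.3, 0.8, 0.6]
gripper_width: 30.1
gripper_force: 0.0
```

```bash
python3 - <<'E'
from h import *
import pickle
f=grab('top');pickle.dump(f,open('t2.pkl','wb'))
cv2.imwrite('pics/t2.png',cv2.resize(f['frame'][200:270,205:275],(560,560),interpolation=cv2.INTER_CUBIC)[:,:,::-1])
E
```

```text
(no output)
```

View pics/t2.png

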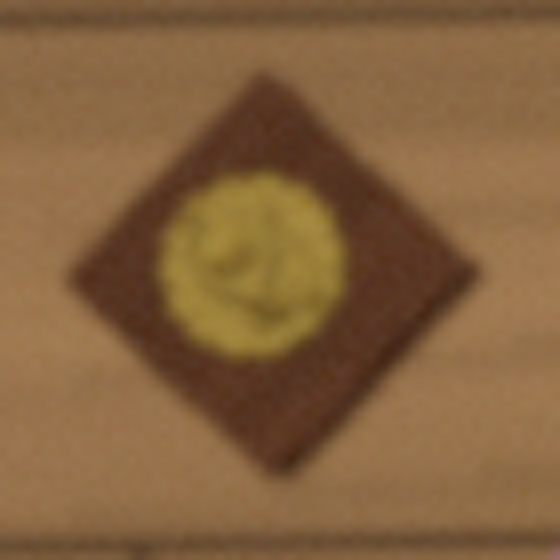

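```bash
python3 - <<'E'
from m import *
import pickle
f=pickle.load(open('t2.pkl','rb'))
k=lambda p:(205+(p[0]+.5)/8-.5,200+(p[1]+.5)/8-.5)
L=onz(f,*k((68,275)),38);T=onz(f,*k((264,70)),38);F=onz(f,*k((253,265)),50)
e=(T-L)[:2];print('edge',np.hypot(*e)); n=np.array([e[1],-e[0]]);n/=np.hypot(*n)
mid=(L+T)[:2]/2+44*n; print(mid,F, mid-F[:2])
u=e/np.hypot(*e)
for z in(38,0):
  for a,b in((1,1),(1,-1),(-1,-1),(-1,1)):
    q=proj(f,np.array([*(mid+44*(a*u+b*n)),z]))[0]; print(z,a,b,((q-[205,200]+.5)*8).round())
E
```

```text
edge 83.87357998120785
[496.94457343 210.47273091] [497.52961163 213.73965663  50.        ] [-0.5850382  -3.26692572]
38 1 1 [481. 262.]
38 1 -1 [269.  66.]
38 -1 -1 [ 64. 281.]
38 -1 1 [275. 481.]
0 1 1 [496. 274.]
0 1 -1 [292.  85.]
0 -1 -1 [ 94. 292.]
0 -1 1 [298. 486.]
```

The top-view crop has the figure upright and centred to within about 1–3 mm. That view leans outward, because the figure's upper body hides part of the rim. The wrist view gives 0.4 mm, and both are inside the 6 mm limit, so I'm handing it in.

```bash
python3 -c "
from workcell import env
print(env.job_done())"
```

```text
the job is handed in; nothing more can be done
None
```

I pushed the figure upright to the middle of its plinth (measured offset 0.4 mm from the wrist camera, up to about 3 mm from the top camera, limit 6 mm), backed the arm clear, touched nothing else that I know of, and handed the job in at about 8 s; no verdict was returned.

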